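# Wind up the jamb and hold the lid's hinge knuckle in line for its pin

## Robot

A 7-joint arm with a two-finger parallel gripper is mounted at the origin on the work surface. World frame = base frame: x ahead of the robot, y to its left, z up, the work surface at z = 0. Lengths are in mm, angles in rad, forces in N, time in s.
With the tool pointing down it reaches from about 425 to 800 mm from the base axis. Payload 8.3 kg.
Tool frame: the origin (TCP) lies between the finger pads; the fingertips stand 11 mm ahead of it and the grasp point (between the pads) lies 8 mm behind it; x points along the fingers, z is the direction in which the jaws open and shut, and the axes are right-handed (so a half turn about x gives the same grasp; the last joint's range is limited). The gripper opens to 85 mm and grips with 20 to 120 N. Pads are 22 mm wide; open, the fingers measure 114 mm over their backs; the gripper's body (76 mm by 85 mm) begins 54 mm behind the grasp point. The pads swing forward as they close: fully open they stand 13 mm farther back than shut.
Start: joints at [1.197, 0.383, 0.016, 1.37, -0.006, 1.388, -0.046], TCP at [191.174, -595.026, 242.279] pointing down, gripper open.
Joint ranges: [-2.95, 2.95], [-0.25, 2.06], [-1.52, 1.56], [0.18, 2.33], [-1.44, 4.58], [0.02, 2.06], [-3.01, 3.01]. Speed limits (rad/s): [2.39, 2.39, 3.01, 3.01, 3.14, 3.14, 3.14].

## Interface

Orientations are given as a unit quaternion [w, x, y, z].
In Python, from cell import observe, cams, manip gives the robot as it stands. The module is installed in compiled form; this text tells all that it offers.
- The arm moves only by the tool play_rows, never from a script. Its argument "steps" is a list of rows, each an object with "fingers": the opening in per cent of the stroke, from 0 (shut) to 100 (fully open); "travel": the shift along the world's x, y, z in cm, a list of three; "turn": the turn, a rotation vector about the world's x, y, z in rad, a list of three. In form: [{"fingers": fingers, "travel": [tx, ty, tz], "turn": [ax, ay, az]}, ...]. A call has 1 to 10 rows; each row shifts and turns the commanded pose from where the row before left it; what a row does not reach is not made up. A row lasts 1/8 s, in which the tool goes at most 62.5 mm and 10.7 degrees, less where a joint would pass 70% of its speed; a pose out of reach is approached as far as the arm can. A call is refused whole if a number of a shift passes 6.25 or a number of a turn 0.188, either way. A call with a gripper value outside its range is refused whole. The fingers move at their own pace and stop on an object; the grip force is fixed at half the most. Time passes only in rows, so rows that do not move let the fingers close. It gives the time, the measured TCP pose, the force and the opening at its end, in the units of the state.
- observe(): the state, without advancing time (a new reading comes with each control period).
- cams.capture(name): name is "scene" or "top" or "wrist"; returns a dict with "pixels" (480x640x3 uint8, red, green, blue), "range_z" (480x640 float32, mm along the optical axis (not along the pixel's ray), 0 where there is no reading), "fx", "fy", "cx", "cy" (pixels), "rvec" (rotation vector, rad) and "tvec" (3), from world to camera coordinates, as OpenCV has them; the wrist camera has in their place "hand_eye" (4x4, takes a point from camera to tool coordinates, whose origin is the TCP and whose axes are the tool frame's). Camera axes: x right, y down, z forward; pixel columns grow to the right and rows downward; lengths in mm; the calibration is good to about 2 mm. A picture is of the moment at which its call begins: read the wrist's pose just before it.
- manip.hand_in(): hands the job in, once; it reports no verdict.
The state is a dict: "clock": time; "qpos": joint angles; "joint_velocities": joint speeds; "effort": joint torques, N m; "position": TCP position; "eef_rot": TCP orientation; "force": force on the tool from outside, world axes, zero at the start; "wrist_torque": the same for the moment, N m; "width": opening from 0.0 (shut) to 1.0 (fully open).
Only numpy, scipy, OpenCV 4.12 (cv2) and the standard library are available. Lean on these libraries where they do the work, as an engineer would, in place of code of your own. Each camera call takes 0.05 s, during which the arm holds its last target. There are 200 camera calls.

## Task

Turn the hand crank anticlockwise (seen from above), about two full turns, until the carriage with the jamb has run right up to its stop beside the pin guide. Only then pick up the loose display-case lid by its pull and hold it level and square, with its single brass knuckle centred between the jamb's two knuckles and all the holes in line, so that a colleague could push the hinge pin straight through. Finish while still holding the lid there in the air, not resting on or pressing against the jig, and leave the other things on the counter where they are.

Things in the scene. Friction and masses are not known exactly. Their poses are not given: they have to be found in the camera images.
- jig: fixed fitting jig. Origin on the counter, x away from the robot, y along the grey bed (90 x 370 mm, 20 high) from crank to pin guide, z up. Green gearbox (70 x 70, 50 high) under the crank at x -50, y -210 mm. Green pin guide, 120 mm high, at y 110 to 140; its 6 mm brass pin lies along y at x -48, height 105, tip at y 104. Space on the bed's -x side is free
- crank_axis (a point): point on the crank's vertical axis at mid-height of its knob (90 mm above the counter); fixed to the jig, axes as the jig's
- crank_knob (a point): middle (92 mm above the counter) of the crank's black upright knob: diameter 22 mm, from 67 to 117 mm height, 45 mm from the crank's axis; it spins freely on its pin. Below it is the flat steel crank arm, 16 mm wide, top at 66 mm (hub top 70)
- crank (a joint): crank angle in rad, grows anticlockwise seen from above, from 0 to the hard stop at 12.57 (two turns); starts between 0 and 1.5. At angle q the knob stands 45 mm times (-cos q, -sin q) from the axis in the jig's x, y. Stiff (about 3 N at the knob), stays where it is left
- carriage (a joint): how far the carriage has run towards the pin guide, in m: geared to the crank, 0.04 m a turn, from 0 to 0.08 at the stop; the crank drives it
- jamb_hinge (a point): target point: on the jamb's hinge axis, midway between its two knuckles, 105 mm above the counter; moves with the carriage; axes as the jig's (y along the hinge axis). Brass knuckles 22 mm in diameter, 25 long, 12 mm holes, gap between them 42 mm. The jamb, a dark wooden block on the carriage, has its face 28 mm away on the +x side
- lid: loose dark wooden lid, about 0.22 kg, lying flat on the counter: panel 96 mm (its x) by 110 mm (its y), 12 mm thick. Origin at the centre of its underside, z up. Its +x edge carries the brass knuckle that goes to the jamb: in the end the lid's x and y point as the jig's
- lid_knuckle (a point): middle of the lid's single knuckle, on its hole's axis (which runs along the lid's y): 68 mm from the lid's origin along its x, 12 mm above its underside; 34 mm long, 22 mm outer diameter, 12 mm hole
- lid_pull (a point): grip point on the lid's pull, a pale wooden rib over the lid's middle: 12 mm thick in the lid's x, 64 mm long in its y, standing from 12 to 57 mm above the underside; this point is 36 mm above the lid's origin
- cup_blue: blue ceramic cup, 72 mm wide, 70 high, to be left alone; origin at the centre of its underside
- cup_white: white ceramic cup, 72 mm wide, 65 high, to be left alone; origin at the centre of its underside
- candle_jar: amber candle jar, 64 mm wide, 85 high, to be left alone; origin at the centre of its underside
- bangle: red bangle lying flat, 68 mm across, 12 high, to be left alone; origin at the centre of its underside
- gift_box: small blue gift box, 90 x 70 x 50 mm, to be left alone; origin at the centre of its underside
- screwdriver: screwdriver lying flat, about 200 mm long, to be left alone; origin at the centre of its underside
Not all that is in view belongs to the job. What is shaped like the lid but purple is not meant.

How it is judged (in metres and radians):
On the way:
1. the crank has wound the carriage up to its stop, before the lid is picked up (value of joint carriage above 0.077 m and height (world z) of lid below 0.02 m), for 0.2 s.
At the end, for the whole second after the job is handed in: carriage within 3 mm of its stop; fingers hold the lid still (over 1 N, under 20 mm/s), knuckle within 4 mm of the jamb's hinge axis and 5 mm of the gap's middle, axes within 0.1 rad, lid level and square within 0.14 rad on the free side, touching the jig with under 1.5 N (value of joint carriage above 0.077 m and x of lid_knuckle in the frame of jamb_hinge between -0.004 and 0.004 m and y of lid_knuckle in the frame of jamb_hinge between -0.005 and 0.005 m and z of lid_knuckle in the frame of jamb_hinge between -0.004 and 0.004 m and angle between the y axis of lid and the y axis of jamb_hinge, either way round below 0.1 rad and angle between the x axis of lid and the x axis of jamb_hinge, either way round below 0.14 rad and x of lid_pull in the frame of jamb_hinge below -0.04 m and angle between lid's own z axis and vertical below 0.14 rad and contact force between the fingers and lid above 1 N and contact force between lid and jig below 1.5 N and linear speed of lid below 0.02 m/s); the arm keeps its last pose, push and grip.
It fails at once if one of the other things on the counter is moved by more than 30 mm (distance of any of cup_blue, cup_white, candle_jar, bangle, gift_box, screwdriver from where it was at the start of the episode above 0.03 m).
It also fails if it takes over 62 s, if anything falls off the work surface, if the arm or the gripper's body presses on something with over 40 N, if the wrist force passes 120 N, or if a joint passes its speed limit or range.

## Working session

There is one attempt and no reset: what is moved stays moved. The work goes in short steps, Python scripts to look and compute and a tool call to move; the robot and the scene stay as the last step left them, time stands still between calls to the robot, and variables do not carry over. Pictures are saved under pics/ and viewed, about 8 in all and at most 12, crops included, and the job is handed in when it is done.

Besides the shell and the picture viewer there is one more tool, called after "Call:" as name(argument=value, ...) on one line, values as JSON. play_rows: Moves the arm, as the interface text tells. Its arguments: {"type":"object","properties":{"steps":{"type":"array","items":{"type":"object","properties":{"fingers":{"type":"number"},"travel":{"type":"array","items":{"type":"number"}},"turn":{"type":"array","items":{"type":"number"}}}}}},"required":["steps"]}

```bash
mkdir -p pics; cat > h.py <<'E'
import numpy as np, cv2
from scipy.spatial.transform import Rotation as R
from cell import observe, cams, manip
def world(c, st=None):
    """HxWx3 world points of a capture (nan where no range)"""
    z=c["range_z"].astype(float); z[z==0]=np.nan
    v,u=np.mgrid[0:480,0:640]
    P=np.stack([(u-c["cx"])/c["fx"]*z,(v-c["cy"])/c["fy"]*z,z],-1)
    if "rvec" in c:
        M=cv2.Rodrigues(np.array(c["rvec"],float))[0]
        return (P-np.array(c["tvec"]).ravel())@M
    H=np.array(c["hand_eye"]); P=P@H[:3,:3].T+H[:3,3]
    q=st["eef_rot"]; return R.from_quat([q[1],q[2],q[3],q[0]]).apply(P.reshape(-1,3)).reshape(480,640,3)+np.array(st["position"])
def save(c,n): cv2.imwrite("pics/"+n+".png",cv2.cvtColor(c["pixels"],cv2.COLOR_RGB2BGR))
E
python3 - <<'E'
from h import *
s=observe();print(s)
for n in("scene","top"):
    c=cams.capture(n);save(c,n+"0");np.save(n+"0.npy",world(c))
    M=cv2.Rodrigues(np.array(c["rvec"],float))[0];print(n,-M.T@np.array(c["tvec"]).ravel(),c["fx"])
E
```

```text
{'clock': 0.0, 'qpos': array([ 1.19710582,  0.38422573,  0.01640399,  1.37115356, -0.00629723,
        1.38820446, -0.04644748]), 'joint_velocities': array([ 1.26796159e-03, -5.75074846e-04,  3.78174946e-04,  9.68629931e-04,
       -1.82546427e-03,  6.36534448e-04,  6.21716064e-05]), 'effort': array([-7.25813989e-04, -6.27595568e+01,  8.43858216e-01, -3.71821332e+01,
        1.64430501e-02,  1.42722743e-02,  3.37798474e-05]), 'position': array([ 191.00162244, -594.59347619,  241.28710815]), 'eef_rot': array([ 0.57081425,  0.41695466,  0.5719433 , -0.41617397]), 'force': array([-0.43697242, -0.39075896, -0.42853861]), 'wrist_torque': array([-0.00172691, -0.00731963, -0.02142726]), 'width': 0.9995146358807729}
scene [1210.5016946   277.43263206  997.40997528] 485.1613405582542
top [ 265.4652018    -6.81851622 1336.85680301] 495.01566630339136
```

View pics/top0.png

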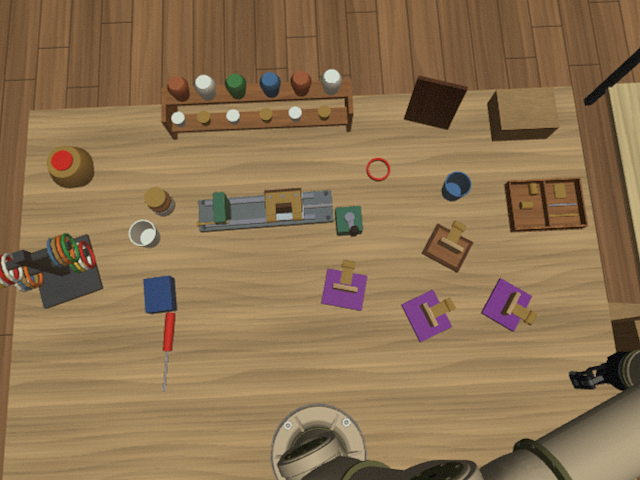

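View pics/scene0.png

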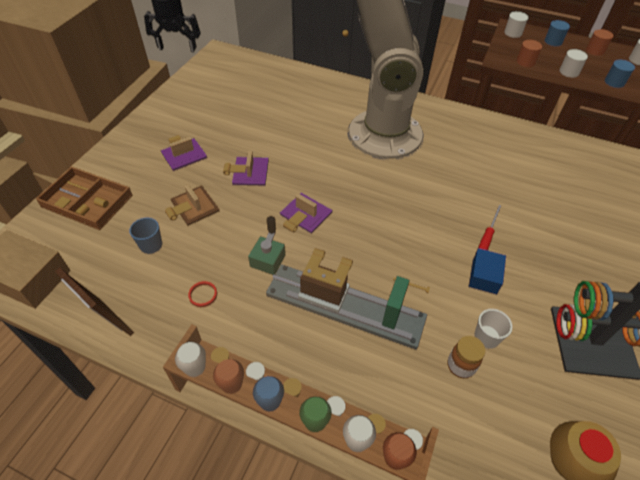

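The top view shows the jig bed at about px (198–333, 190–230), the gearbox at (349,220) with the black knob near (353,230), the pin guide at (220,207), and the brown lid at (448,247) with its knuckle up-right at (457,230). Next I'll measure these.

```bash
python3 - <<'E'
from h import *
W=np.load("top0.npy"); S=np.load("scene0.npy")
ct=cv2.imread("pics/top0.png"); cs=cv2.imread("pics/scene0.png")
def rect(p): 
    r=cv2.minAreaRect(p[:,:2].astype(np.float32)); return np.round(r[0],1),np.round(r[1],1),round(r[2],2),len(p)
def box(A,u0,u1,v0,v1): return A[v0:v1,u0:u1].reshape(-1,3)
p=box(W,190,340,180,238); b=p[(p[:,2]>14)&(p[:,2]<25)]
print("bed",rect(b),np.median(b[:,2]))
# use edge lines: 
hsv=cv2.cvtColor(ct,cv2.COLOR_BGR2HSV); hs=cv2.cvtColor(cs,cv2.COLOR_BGR2HSV)
def grn(A,h,u0,u1,v0,v1,z0,z1):
    m=(h[...,0]>45)&(h[...,0]<95)&(h[...,1]>60); n=np.zeros_like(m); n[v0:v1,u0:u1]=1
    q=A[m&n]; return q[(q[:,2]>z0)&(q[:,2]<z1)]
for nm,A,h,bg,bp in(("top",W,hsv,(330,368,200,240),(205,235,185,230)),("scene",S,hs,(240,295,230,280),(375,420,265,330))):
    q=grn(A,h,*bg,44,54);print(nm,"gearbox top",rect(q) if len(q) else 0)
    q=grn(A,h,*bp,112,128);print(nm,"guide top",rect(q) if len(q) else 0, np.median(q[:,2]) if len(q) else 0)
p=box(W,335,370,205,245);k=p[p[:,2]>105];print("knob top",k.mean(0),rect(k))
p=box(S,255,290,210,260);k=p[(p[:,2]>75)&(p[:,2]<125)];print("knob scene",k.mean(0),k.max(0),k.min(0),len(k))
p=box(W,418,480,215,278);l=p[(p[:,2]>7)&(p[:,2]<16)];print("lid",rect(l));
l=p[(p[:,2]>50)&(p[:,2]<63)];print("pull",rect(l),np.median(l[:,2]))
l=p[(p[:,2]>17)&(p[:,2]<30)];print("knuck?",rect(l),l.mean(0))
p=box(S,165,220,183,225);
for a,bz in((8,16),(50,63),(18,30)):
    l=p[(p[:,2]>a)&(p[:,2]<bz)];print("scene lid",a,rect(l) if len(l)>3 else 0)
p=box(W,255,310,180,228)
for a in range(20,150,10):
    l=p[(p[:,2]>a)&(p[:,2]<a+10)]
    if len(l)>3:print("jamb",a,rect(l))
E
```

```text
bed (array([635.7, 104.8]), array([388.1, 126.4]), 86.71, 2143) 19.07013272336058
top gearbox top (array([ 598.6, -112.2]), array([69.3, 67.3]), 1.37, 415)
top guide top (array([627.3, 222.4]), array([80.6, 29.7]), 2.15, 339) 118.29514656530758
scene gearbox top (array([ 602.4, -109.9]), array([71. , 67.8]), 1.0, 442)
scene guide top (array([631.5, 225.1]), array([79.6, 27.9]), 1.63, 426) 118.86493921534873
knob top [ 552.2181029  -119.70223975  114.70097269] (array([ 552.3, -119.9]), array([18.5, 18.3]), 82.05, 58)
knob scene [ 561.42375661 -114.76487664  101.23416854] [ 569.26213535 -106.10452211  118.20113746] [ 548.67642739 -125.92995153   75.2282586 ] 134
lid (array([ 528.2, -388.5]), array([130.2, 146.6]), 69.63, 1063)
pull (array([ 514.1, -380.7]), array([63.8, 13.8]), 57.6, 119) 55.31676344960655
knuck? (array([ 537.5, -388.4]), array([ 96.4, 106.2]), 60.54, 157) [ 548.50607498 -401.32978527   20.48901722]
scene lid 8 (array([ 531.1, -385.5]), array([112.7, 126.7]), 58.21, 839)
scene lid 50 (array([ 517.6, -378.4]), array([67.7, 13.2]), 57.5, 93)
scene lid 18 (array([ 552.9, -389.7]), array([62. , 77.3]), 66.4, 97)
jamb 20 (array([640.9,  66.9]), array([ 89.4, 153.7]), 1.4, 304)
jamb 30 (array([639.6,  66.5]), array([ 71.1, 152.9]), 2.56, 55)
jamb 40 (array([641.2,  45.3]), array([71.9, 73.4]), 2.52, 124)
jamb 50 (array([625.7,  41.8]), array([25.7, 77. ]), 22.22, 22)
jamb 60 (array([623.8,  46.6]), array([ 2.1, 69.3]), 2.34, 15)
jamb 70 (array([623.4,  46.2]), array([ 2.7, 69. ]), 2.34, 22)
jamb 80 (array([623.7,  43.2]), array([15.9, 71.5]), 14.73, 18)
jamb 90 (array([647.5,  45.4]), array([49.4, 68.5]), 1.47, 28)
jamb 100 (array([628.9,  58.3]), array([89.1, 95.7]), 1.84, 655)
jamb 110 (array([622.9,  58. ]), array([78.5, 91.5]), 1.5, 298)
```

```bash
python3 - <<'E'
from h import *
s=observe();q=s["eef_rot"];M=R.from_quat([q[1],q[2],q[3],q[0]]).as_matrix();print(M.round(3))
z=M[:,2];print("jaw yaw deg",np.degrees(np.arctan2(z[1],z[0])))
W=np.load("top0.npy");S=np.load("scene0.npy")
# bed yaw: fit long -x edge of the bed
for A,n in((W,"top"),(S,"scene")):
    p=A.reshape(-1,3);p=p[(p[:,2]>15)&(p[:,2]<24)&(p[:,0]>570)&(p[:,0]<700)&(p[:,1]>-80)&(p[:,1]<310)]
    for side,f in(("lo",np.min),("hi",np.max)):
        E=[]
        for y in range(-50,270,10):
            k=p[(p[:,1]>=y)&(p[:,1]<y+10)]
            if len(k)>5:E.append((y+5,np.percentile(k[:,0],3 if side=="lo" else 97)))
        E=np.array(E);c=np.polyfit(E[:,0],E[:,1],1)
        for _ in range(4):
            r=abs(E[:,1]-np.polyval(c,E[:,0]));E=E[r<=max(3,np.median(r)*2)];c=np.polyfit(E[:,0],E[:,1],1)
        print(n,side,"yaw",-np.degrees(np.arctan(c[0])),"x at y=97:",np.polyval(c,97),len(E))
E
```

```text
[[-0.001  0.952  0.306]
 [ 0.002  0.306 -0.952]
 [-1.    -0.    -0.002]]
jaw yaw deg -72.18861787684797
top lo yaw 1.8407344925865219 x at y=97: 598.0083778870478 32
top hi yaw 0.1323368441189204 x at y=97: 650.8783220822569 32
scene lo yaw 5.665749276190769 x at y=97: 636.2726209358332 32
scene hi yaw 1.7780790642558464 x at y=97: 689.1882398148683 31
```

Call:
play_rows(steps=[{"fingers": 100,"travel": [4,5,0],"turn": [0,0,0]},{"fingers": 100,"travel": [4,5,0],"turn": [0,0,0]},{"fingers": 100,"travel": [4,5,0],"turn": [0,0,0]},{"fingers": 100,"travel": [4,5,0],"turn": [0,0,0]},{"fingers": 100,"travel": [4,5,0],"turn": [0,0,0]},{"fingers": 100,"travel": [4,5,0],"turn": [0,0,0]},{"fingers": 100,"travel": [3,4,0],"turn": [0,0,0]},{"fingers": 100,"travel": [3,4,0],"turn": [0,0,0]},{"fingers": 100,"travel": [2,3,0],"turn": [0,0,0]},{"fingers": 100,"travel": [0,0,0],"turn": [0,0,0]}])

```text
clock: 1.35
position: [506.8, -188.4, 241.8]
eef_rot: [0.572, 0.415, 0.573, -0.414]
force: [-0.3, -0.0, -0.6]
width: 0.999
```

Call:
play_rows(steps=[{"fingers": 100,"travel": [2.5,3.5,-1],"turn": [0,0,0]},{"fingers": 100,"travel": [2.2,3.5,-2],"turn": [0,0,0]},{"fingers": 100,"travel": [0,0,-1],"turn": [0,0,0]},{"fingers": 100,"travel": [0,0,0],"turn": [0,0,0]}])

```text
clock: 1.85
position: [551.3, -123.6, 201.1]
eef_rot: [0.57, 0.416, 0.572, -0.418]
force: [-0.4, 0.1, -0.3]
width: 1.001
```

```bash
python3 - <<'E'
from h import *
s=observe();print(s["position"],s["force"]);c=cams.capture("wrist");save(c,"w1");W=world(c,s)
def rep(A,n):
    p=A.reshape(-1,3);p=p[(p[:,0]>520)&(p[:,0]<660)&(p[:,1]>-170)&(p[:,1]<-60)]
    for a,b in((105,125),(44,54),(62,75)):
        k=p[(p[:,2]>a)&(p[:,2]<b)]
        if len(k)>5:
            r=cv2.minAreaRect(k[:,:2].astype(np.float32));print(n,a,np.round(r[0],1),np.round(r[1],1),round(r[2],1),np.median(k[:,2]).round(1),len(k))
rep(W,"wrist")
E
```

```text
[ 551.26823503 -123.64700864  201.09443957] [-0.37660453  0.05302441 -0.25650116]
wrist 105 [ 554.8 -117.8] [21.1 21.2] 84.3 117.1 875
wrist 44 [ 598.8 -111.3] [70.2 70.1] 1.7 50.7 6111
wrist 62 [ 586.2 -114.9] [52.2 25.4] 15.7 70.1 1623
```

View pics/w1.png

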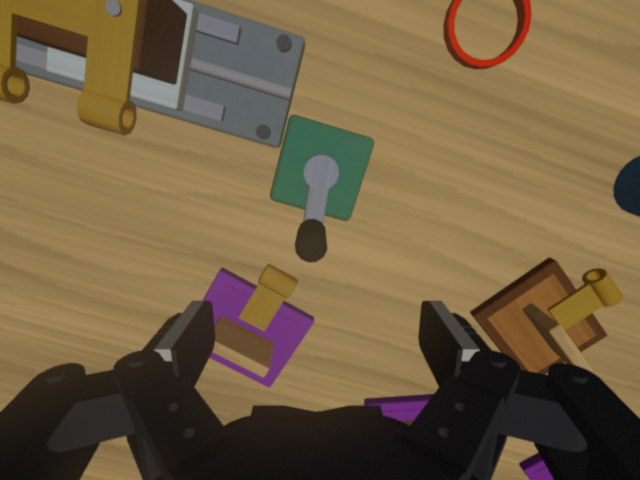

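The wrist view shows the knob at px (311,240), the gearbox at (322,168), and the red-brown lid at right (540,320). Wrist depth gives knob (554.8,-117.8), axis (598.8,-111.3), yaw 1.7°. The radius comes out at 44.5 mm, which agrees with 45.

Call:
play_rows(steps=[{"fingers": 100,"travel": [0.35,0.58,-3],"turn": [0,0,0]},{"fingers": 100,"travel": [0,0,-4.5],"turn": [0,0,0]},{"fingers": 100,"travel": [0,0,-4],"turn": [0,0,0]},{"fingers": 20,"travel": [0,0,0],"turn": [0,0,0]},{"fingers": 0,"travel": [0,0,0],"turn": [0,0,0]},{"fingers": 0,"travel": [0,0,0],"turn": [0,0,0]},{"fingers": 0,"travel": [0,0,0],"turn": [0,0,0]},{"fingers": 0,"travel": [0,0,0],"turn": [0,0,0]}])

```text
clock: 2.9
position: [557.1, -116.9, 89.4]
eef_rot: [0.572, 0.417, 0.57, -0.416]
force: [-1.6, -0.8, 8.4]
width: 0.244
```

```bash
python3 - <<'E'
from h import *
s=observe();print(s["position"],s["force"],s["width"])
ph=.147+np.arange(0,41)*np.pi/10
P=4.5*np.stack([-np.cos(ph),-np.sin(ph)],1)
print(np.round(np.diff(P,axis=0),2)[:20].tolist())
E
```

```text
[ 557.13007994 -116.87646683   89.36771475] [-1.55039487 -0.79917951  8.37297995] 0.24351615193593132
[[0.42, -1.34], [0.82, -1.15], [1.13, -0.84], [1.33, -0.45], [1.41, -0.01], [1.34, 0.42], [1.15, 0.82], [0.84, 1.13], [0.45, 1.33], [0.01, 1.41], [-0.42, 1.34], [-0.82, 1.15], [-1.13, 0.84], [-1.33, 0.45], [-1.41, 0.01], [-1.34, -0.42], [-1.15, -0.82], [-0.84, -1.13], [-0.45, -1.33], [-0.01, -1.41]]
```

Call:
play_rows(steps=[{"fingers": 0,"travel": [0,0,0.5],"turn": [0,0,0]},{"fingers": 0,"travel": [0,0,0],"turn": [0,0,0]},{"fingers": 0,"travel": [0.42,-1.34,0],"turn": [0,0,0]},{"fingers": 0,"travel": [0.82,-1.15,0],"turn": [0,0,0]}])

```text
clock: 3.4
position: [566.8, -139.2, 90.1]
eef_rot: [0.57, 0.416, 0.574, -0.416]
force: [2.9, 7.0, -17.3]
width: 0.234
```

Call:
play_rows(steps=[{"fingers": 0,"travel": [1.13,-0.84,-0.3],"turn": [0,0,0]},{"fingers": 0,"travel": [1.33,-0.45,0],"turn": [0,0,0]},{"fingers": 0,"travel": [1.41,-0.01,0],"turn": [0,0,0]},{"fingers": 0,"travel": [1.34,0.42,0],"turn": [0,0,0]}])

```text
clock: 3.9
position: [620.8, -151.6, 89.7]
eef_rot: [0.571, 0.417, 0.571, -0.418]
force: [-4.9, 0.4, 0.4]
width: 0.238
```

Call:
play_rows(steps=[{"fingers": 0,"travel": [1.15,0.82,0],"turn": [0,0,0]},{"fingers": 0,"travel": [0.84,1.13,0],"turn": [0,0,0]},{"fingers": 0,"travel": [0.45,1.33,0],"turn": [0,0,0]},{"fingers": 0,"travel": [0.01,1.41,0],"turn": [0,0,0]},{"fingers": 0,"travel": [-0.42,1.34,0],"turn": [0,0,0]},{"fingers": 0,"travel": [-0.82,1.15,0],"turn": [0,0,0]},{"fingers": 0,"travel": [-1.13,0.84,0],"turn": [0,0,0]},{"fingers": 0,"travel": [-1.33,0.45,0],"turn": [0,0,0]},{"fingers": 0,"travel": [-1.41,0.01,0],"turn": [0,0,0]},{"fingers": 0,"travel": [-1.34,-0.42,0],"turn": [0,0,0]}])

```text
clock: 5.15
position: [580.6, -70.6, 89.7]
eef_rot: [0.572, 0.417, 0.57, -0.417]
force: [10.4, -10.7, -7.0]
width: 0.241
```

Call:
play_rows(steps=[{"fingers": 0,"travel": [-1.15,-0.82,0],"turn": [0,0,0]},{"fingers": 0,"travel": [-0.84,-1.13,0],"turn": [0,0,0]},{"fingers": 0,"travel": [-0.45,-1.33,0],"turn": [0,0,0]},{"fingers": 0,"travel": [-0.01,-1.41,0],"turn": [0,0,0]},{"fingers": 0,"travel": [0.42,-1.34,0],"turn": [0,0,0]},{"fingers": 0,"travel": [0.82,-1.15,0],"turn": [0,0,0]},{"fingers": 0,"travel": [1.13,-0.84,0],"turn": [0,0,0]},{"fingers": 0,"travel": [1.33,-0.45,0],"turn": [0,0,0]},{"fingers": 0,"travel": [1.41,-0.01,0],"turn": [0,0,0]},{"fingers": 0,"travel": [1.34,0.42,0],"turn": [0,0,0]}])

```text
clock: 6.4
position: [621.1, -151.5, 89.5]
eef_rot: [0.571, 0.417, 0.571, -0.417]
force: [-5.1, 1.7, 6.3]
width: 0.234
```

Call:
play_rows(steps=[{"fingers": 0,"travel": [1.15,0.82,0],"turn": [0,0,0]},{"fingers": 0,"travel": [0.84,1.13,0],"turn": [0,0,0]},{"fingers": 0,"travel": [0.45,1.33,0],"turn": [0,0,0]},{"fingers": 0,"travel": [0.01,1.41,0],"turn": [0,0,0]},{"fingers": 0,"travel": [-0.42,1.34,0],"turn": [0,0,0]},{"fingers": 0,"travel": [-0.82,1.15,0],"turn": [0,0,0]},{"fingers": 0,"travel": [-1.13,0.84,0],"turn": [0,0,0]},{"fingers": 0,"travel": [-1.33,0.45,0],"turn": [0,0,0]},{"fingers": 0,"travel": [-1.41,0.01,0],"turn": [0,0,0]}])

```text
clock: 7.52
position: [593.4, -66.2, 89.5]
eef_rot: [0.572, 0.417, 0.57, -0.417]
force: [5.2, -10.3, 0.9]
width: 0.236
```

Call:
play_rows(steps=[{"fingers": 0,"travel": [-1.34,-0.42,0],"turn": [0,0,0]},{"fingers": 0,"travel": [-1.15,-0.82,0],"turn": [0,0,0]},{"fingers": 0,"travel": [-0.84,-1.13,0],"turn": [0,0,0]},{"fingers": 0,"travel": [-0.45,-1.33,0],"turn": [0,0,0]},{"fingers": 0,"travel": [-0.02,-0.85,0],"turn": [0,0,0]},{"fingers": 0,"travel": [0,0,0],"turn": [0,0,0]}])

```text
clock: 8.28
position: [556.6, -110.1, 89.6]
eef_rot: [0.572, 0.417, 0.571, -0.416]
force: [7.0, -3.3, -1.1]
width: 0.236
```

Call:
play_rows(steps=[{"fingers": 0,"travel": [0,-0.3,0],"turn": [0,0,0]},{"fingers": 0,"travel": [0,-0.3,0],"turn": [0,0,0]},{"fingers": 0,"travel": [0,0,0],"turn": [0,0,0]}])

```text
clock: 8.65
position: [556.6, -112.4, 89.5]
eef_rot: [0.572, 0.417, 0.572, -0.414]
force: [6.2, 5.7, 1.5]
width: 0.238
```

Call:
play_rows(steps=[{"fingers": 0,"travel": [0,-0.4,0],"turn": [0,0,0]},{"fingers": 0,"travel": [0,0,0],"turn": [0,0,0]}])

```text
clock: 8.9
position: [556.6, -112.9, 89.5]
eef_rot: [0.572, 0.417, 0.574, -0.412]
force: [4.4, 14.2, 2.8]
width: 0.237
```

Call:
play_rows(steps=[{"fingers": 0,"travel": [0,0.7,0],"turn": [0,0,0]},{"fingers": 100,"travel": [0,0,0],"turn": [0,0,0]},{"fingers": 100,"travel": [0,0,0],"turn": [0,0,0]},{"fingers": 100,"travel": [0,0,0],"turn": [0,0,0]},{"fingers": 100,"travel": [0,0,4],"turn": [0,0,0]},{"fingers": 100,"travel": [0,0,5],"turn": [0,0,0]},{"fingers": 100,"travel": [-2.5,5,5],"turn": [0,0,0.15]},{"fingers": 100,"travel": [-2.5,5,2],"turn": [0,0,0.15]},{"fingers": 100,"travel": [0,5,0],"turn": [0,0,0]},{"fingers": 100,"travel": [0,0,0],"turn": [0,0,0]}])

```text
clock: 10.15
position: [509.3, 32.7, 241.6]
eef_rot: [0.629, 0.325, 0.628, -0.324]
force: [0.3, -0.1, -0.8]
width: 0.996
```

```bash
python3 - <<'E'
from h import *
s=observe();print(s["clock"],s["position"],s["force"],s["qpos"]);c=cams.capture("wrist");save(c,"w2");W=world(c,s);np.save("w2.npy",W)
E
```

```text
10.15 [509.31036296  32.70868419 241.63328114] [ 0.34526382 -0.05839196 -0.83374698] [ 0.31559847  0.1683687  -0.49647242  1.66381275  0.08105809  1.32887162
 -1.14694691]
```

View pics/w2.png

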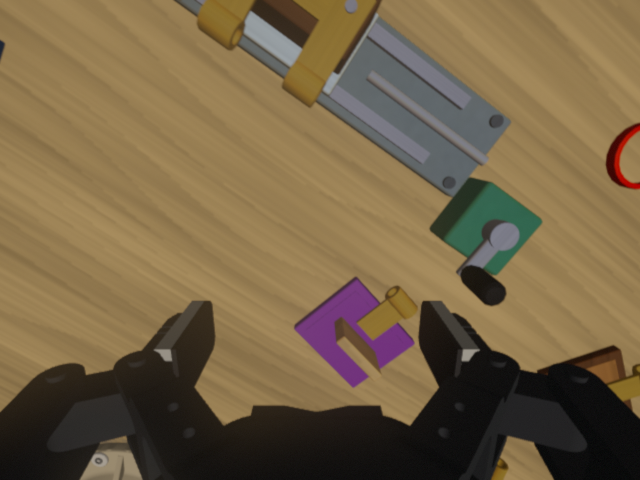

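The crank knob is now back at the robot side (px 482,285) and the jamb's knuckles are at the top edge (px 222,25 and 303,85). I'll turn the wrist and get a proper look at the jamb.

Call:
play_rows(steps=[{"fingers": 100,"travel": [1,0,0],"turn": [0,0,0.18]},{"fingers": 100,"travel": [1,0,0],"turn": [0,0,0.18]},{"fingers": 100,"travel": [1,0,0],"turn": [0,0,0.18]},{"fingers": 100,"travel": [1,0,0],"turn": [0,0,0.18]},{"fingers": 100,"travel": [0,0,0],"turn": [0,0,0.18]},{"fingers": 100,"travel": [0,0,0],"turn": [0,0,0.09]},{"fingers": 100,"travel": [0,0,0],"turn": [0,0,0]}])

```text
clock: 11.08
position: [549.9, 26.1, 240.3]
eef_rot: [0.707, -0.01, 0.708, 0.009]
force: [0.0, -0.5, -0.2]
width: 1.002
```

```bash
python3 - <<'E'
from h import *
s=observe();print(s["clock"],s["position"],s["force"],s["qpos"]);c=cams.capture("wrist");save(c,"w3");W=world(c,s);np.save("w3.npy",W)
for z in(96,105,112,116,120):
  k=W.reshape(-1,3);k=k[(abs(k[:,2]-z)<2)&(k[:,0]<720)&(k[:,0]>560)]
  if len(k)>5: print(z,k.min(0).round(1),k.max(0).round(1),len(k))
E
```

```text
11.075 [549.94689837  26.12868883 240.27957636] [ 0.03065991 -0.4705387  -0.21899289] [ 0.3830334   0.27786447 -0.59744325  1.55866916  0.1585571   1.35533809
 -0.20384103]
96 [ 560.3 -108.3   94. ] [624.7 162.9  98. ] 117
105 [ 560.1 -110.3  103. ] [672.8 188.6 107. ] 2592
112 [ 560.  -110.7  110. ] [662.9 186.2 114. ] 9151
116 [ 560.  -116.4  114. ] [652.2 184.2 118. ] 1640
120 [ 560.1 -113.   118. ] [594.9 181.9 119.3] 15
```

View pics/w3.png

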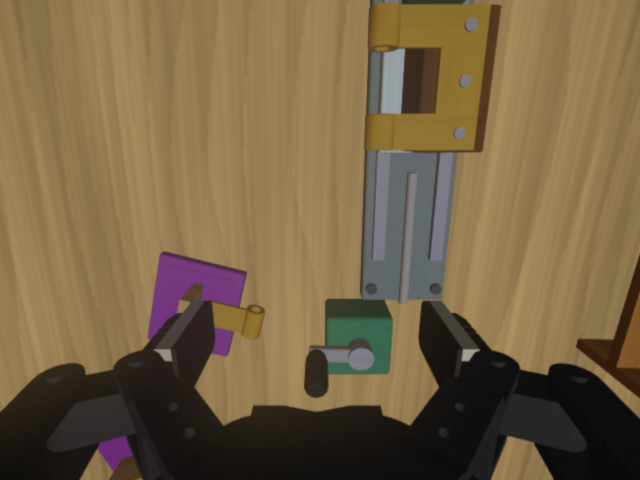

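The two jamb knuckles are at px (384,25) and (379,132), with the crank knob at (316,373). Next I'll fit the hinge axis and the gap.

```bash
python3 - <<'E'
from h import *
from scipy.optimize import least_squares
W=np.load("w3.npy");p=W[0:165,360:402].reshape(-1,3);p=p[(p[:,2]>98)&(p[:,0]<620)]
print(len(p),p.min(0),p.max(0))
h=np.histogram(p[:,1],np.arange(60,190,2));print([(int(b),int(a)) for a,b in zip(*h) if a])
# cylinder fit, axis along y with yaw
k=p[p[:,0]<np.min(p[:,0])+16]
def f(a): 
    d=k[:,0]-(a[0]-np.tan(a[2])*(k[:,1]-120)); return np.hypot(d,k[:,2]-a[1])-11
r=least_squares(f,[596,105,0.03],loss="soft_l1",f_scale=1);print("axis x at y=120, z, yaw",r.x,np.abs(f(r.x)).mean())
# gap using points within 6 mm of the axis top
ax=r.x[0]-np.tan(r.x[2])*(p[:,1]-120);t=p[abs(p[:,0]-ax)<6]
ys=np.sort(t[:,1]);g=np.diff(ys);i=g.argmax();print("top gap",ys[i],ys[i+1],g[i],"extent",ys[0],ys[-1])
# gearbox in the same view
a=W.reshape(-1,3);k2=a[(abs(a[:,2]-50)<3)&(a[:,0]>540)&(a[:,0]<650)&(a[:,1]<-60)&(a[:,1]>-170)]
print("gearbox",cv2.minAreaRect(k2[:,:2].astype(np.float32)))
k2=a[(abs(a[:,2]-117)<3)&(a[:,1]<-80)];print("knob",cv2.minAreaRect(k2[:,:2].astype(np.float32)) if len(k2)>5 else 0)
S=world(cams.capture("scene"));T=world(cams.capture("top"));np.save("T.npy",T)
for A,n in((S,"scene"),(T,"top")):
    p=A.reshape(-1,3);t=p[(p[:,2]>111)&(p[:,2]<120)&(abs(p[:,0]-595)<7)&(p[:,1]>40)&(p[:,1]<190)]
    ys=np.sort(t[:,1]);g=np.diff(ys);i=g.argmax();print(n,"gap",ys[i],ys[i+1],ys[0],ys[-1],t[:,0].mean())
E
```

```text
2962 [581.65896167  92.43478728  98.14010566] [610.8534539  184.78786228 119.30866758]
[(92, 79), (94, 112), (96, 107), (98, 110), (100, 109), (102, 109), (104, 111), (106, 110), (108, 111), (110, 111), (112, 110), (114, 109), (116, 80), (158, 137), (160, 169), (162, 122), (164, 116), (166, 112), (168, 119), (170, 114), (172, 121), (174, 123), (176, 116), (178, 109), (180, 115), (182, 109), (184, 12)]
axis x at y=120, z, yaw [5.94617955e+02 1.05580128e+02 2.82121969e-02] 0.7284054685579812
top gap 117.30390296652305 159.20384756742396 41.89994460090091 extent 92.77651887839951 184.78786228467723
gearbox ((599.2546997070312, -110.63526153564453), (69.26885986328125, 70.2450180053711), 2.058608293533325)
knob ((554.0840454101562, -109.67794799804688), (19.42060089111328, 19.43523597717285), 0.9818373918533325)
scene gap 117.56812153550904 159.83560748004666 93.33036912766102 184.494089012483 595.7269913895608
top gap 113.92024949252847 157.33864184076305 96.13541330854225 180.54992758523713 593.7968774392568
```

Hinge target: x 594.1, y 138.2, z about 105, yaw 0.029 rad. The gap measures 41.9 mm against 42 nominal, and the carriage is at its stop. Now to the lid.

Call:
play_rows(steps=[{"fingers": 100,"travel": [-0.4,-4.5,0],"turn": [0,0,-0.07]},{"fingers": 100,"travel": [-0.4,-4.5,0],"turn": [0,0,-0.07]},{"fingers": 100,"travel": [-0.4,-4.5,0],"turn": [0,0,-0.07]},{"fingers": 100,"travel": [-0.4,-4.5,0],"turn": [0,0,-0.07]},{"fingers": 100,"travel": [-0.4,-4.5,0],"turn": [0,0,-0.07]},{"fingers": 100,"travel": [-0.4,-4.5,0],"turn": [0,0,-0.07]},{"fingers": 100,"travel": [-0.4,-4.5,0],"turn": [0,0,-0.07]},{"fingers": 100,"travel": [-0.4,-4.5,0],"turn": [0,0,-0.07]},{"fingers": 100,"travel": [-0.2,-4.5,-2],"turn": [0,0,-0.03]},{"fingers": 100,"travel": [0,0,-2],"turn": [0,0,0]}])

```text
clock: 12.48
position: [513.7, -382.5, 199.7]
eef_rot: [0.678, 0.198, 0.679, -0.199]
force: [-0.2, 0.4, -0.8]
width: 1.001
```

Call:
play_rows(steps=[{"fingers": 100,"travel": [0,0,0],"turn": [0,0,0]}])

```text
clock: 12.6
position: [514.8, -377.0, 198.8]
eef_rot: [0.678, 0.197, 0.681, -0.196]
force: [-0.3, 1.0, 0.3]
width: 1.003
```

```bash
python3 - <<'E'
from h import *
s=observe();print(s["clock"],s["position"],s["eef_rot"],s["qpos"]);c=cams.capture("wrist");save(c,"w4");W=world(c,s);np.save("w4.npy",W)
p=W.reshape(-1,3);p=p[(abs(p[:,0]-516)<100)&(abs(p[:,1]+380)<100)]
p=p[np.hypot(p[:,0]-516,p[:,1]+380)<95]
for a,b in((51,63),(9,15),(18,26)):
    k=p[(p[:,2]>a)&(p[:,2]<b)];r=cv2.minAreaRect(k[:,:2].astype(np.float32));print(a,np.round(r[0],1),np.round(r[1],1),round(r[2],1),np.median(k[:,2]),len(k))
E
```

```text
12.6 [ 514.81906124 -377.0322334   198.83792671] [ 0.67802225  0.19660242  0.68073469 -0.19553415] [ 0.79041213  0.45538606 -0.2958113   1.38019231  0.13186048  1.32946522
 -0.07088574]
51 [ 515.2 -378.7] [63.6 11.8] 57.8 57.63598929425285 1133
9 [ 528.1 -386.9] [109.1 127. ] 57.9 13.26236921363622 9121
18 [ 546.2 -394.4] [43.  89.6] 46.0 21.443404234122653 1037
```

View pics/w4.png

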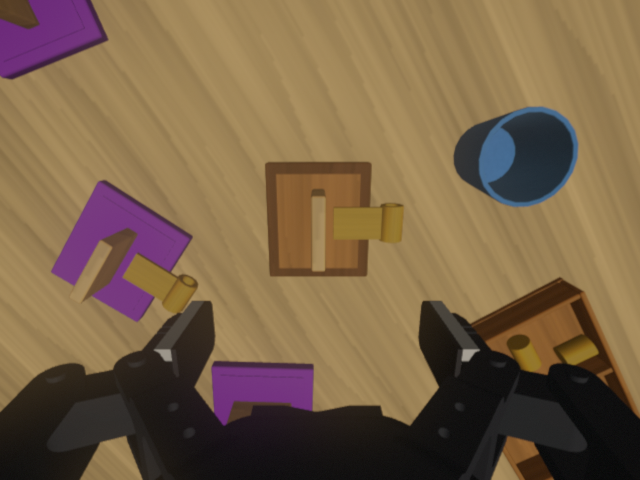

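The lid is centred at px (318,220), with pull (318,230) square to the jaws and the knuckle at (392,222). Quick check of the brass leaf's height, because the finger comes down beside it.

```bash
python3 - <<'E'
import numpy as np
W=np.load("w4.npy")
for u,v in((335,222),(345,222),(357,222),(370,222),(392,222),(300,190),(345,190),(318,230)):print(u,v,W[v,u].round(1))
E
```

```text
335 222 [ 529.1 -386.    16.6]
345 222 [ 537.  -390.8   17.1]
357 222 [ 546.4 -396.6   17.3]
370 222 [ 556.5 -402.9   17.9]
392 222 [ 573.3 -411.6   24.4]
300 190 [ 517.6 -344.1   14.6]
345 190 [ 552.2 -365.9   14. ]
318 230 [ 517.3 -375.2   57.4]
```

Call:
play_rows(steps=[{"fingers": 45,"travel": [0.04,-0.17,-5],"turn": [0,0,0]},{"fingers": 45,"travel": [0,0,-4],"turn": [0,0,0]},{"fingers": 45,"travel": [0,0,-2],"turn": [0,0,0]},{"fingers": 45,"travel": [0,0,0],"turn": [0,0,0]}])

```text
clock: 13.15
position: [516.4, -378.2, 90.8]
eef_rot: [0.679, 0.195, 0.68, -0.195]
force: [0.1, -1.0, 0.1]
width: 0.451
```

Call:
play_rows(steps=[{"fingers": 45,"travel": [-0.1,0,-3.5],"turn": [0,0,0]},{"fingers": 45,"travel": [0,0,-2.4],"turn": [0,0,0]},{"fingers": 45,"travel": [0,0,0],"turn": [0,0,0]},{"fingers": 0,"travel": [0,0,0],"turn": [0,0,0]},{"fingers": 0,"travel": [0,0,0],"turn": [0,0,0]},{"fingers": 0,"travel": [0,0,0],"turn": [0,0,0]},{"fingers": 0,"travel": [0,0,0],"turn": [0,0,0]}])

```text
clock: 14.02
position: [516.9, -379.7, 34.6]
eef_rot: [0.681, 0.195, 0.678, -0.196]
force: [0.0, 0.7, 6.7]
width: 0.133
```

Call:
play_rows(steps=[{"fingers": 0,"travel": [0,0,1],"turn": [0,0,0]},{"fingers": 0,"travel": [0,0,3],"turn": [0,0,0]},{"fingers": 0,"travel": [0,0,4],"turn": [0,0,0]},{"fingers": 0,"travel": [0,0,5],"turn": [0,0,0]},{"fingers": 0,"travel": [0,0,5],"turn": [0,0,0]},{"fingers": 0,"travel": [0,1.5,2],"turn": [0,0,0]},{"fingers": 0,"travel": [-0.4,3,0],"turn": [0,0,0.05]},{"fingers": 0,"travel": [-0.4,4,0],"turn": [0,0,0.06]},{"fingers": 0,"travel": [-0.4,4,0],"turn": [0,0,0.06]}])

```text
clock: 15.15
position: [502.6, -251.4, 231.0]
eef_rot: [0.693, 0.136, 0.695, -0.136]
force: [0.3, -0.2, -2.7]
width: 0.129
```

Call:
play_rows(steps=[{"fingers": 0,"travel": [-0.4,4.5,0],"turn": [0,0,0.06]},{"fingers": 0,"travel": [-0.4,4.5,0],"turn": [0,0,0.06]},{"fingers": 0,"travel": [-0.4,4.5,0],"turn": [0,0,0.06]},{"fingers": 0,"travel": [-0.4,4.5,0],"turn": [0,0,0.06]},{"fingers": 0,"travel": [-0.4,4.5,0],"turn": [0,0,0.06]},{"fingers": 0,"travel": [-0.4,4.5,0],"turn": [0,0,0.06]},{"fingers": 0,"travel": [-0.4,4.5,0],"turn": [0,0,0.05]},{"fingers": 0,"travel": [-0.3,4,0],"turn": [0,0,0.02]},{"fingers": 0,"travel": [-0.3,3,0],"turn": [0,0,0]},{"fingers": 0,"travel": [0,0,0],"turn": [0,0,0]}])

```text
clock: 16.4
position: [467.5, 134.6, 231.4]
eef_rot: [0.706, -0.016, 0.707, 0.017]
force: [-0.5, -0.8, -2.6]
width: 0.134
```

```bash
python3 - <<'E'
from h import *
s=observe();print(s["clock"],s["position"],s["eef_rot"],s["force"],s["qpos"],s["width"]);c=cams.capture("wrist");save(c,"w5");W=world(c,s);np.save("w5.npy",W)
E
```

```text
16.4 [467.45195835 134.64605746 231.37436613] [ 0.70639226 -0.01613399  0.70744389  0.01651694] [-0.50650963 -0.81565824 -2.569085  ] [ 0.3140415   0.14674484 -0.72131418  1.72805771  0.0991372   1.30542847
 -0.38193209] 0.13364773878814357
```

View pics/w5.png

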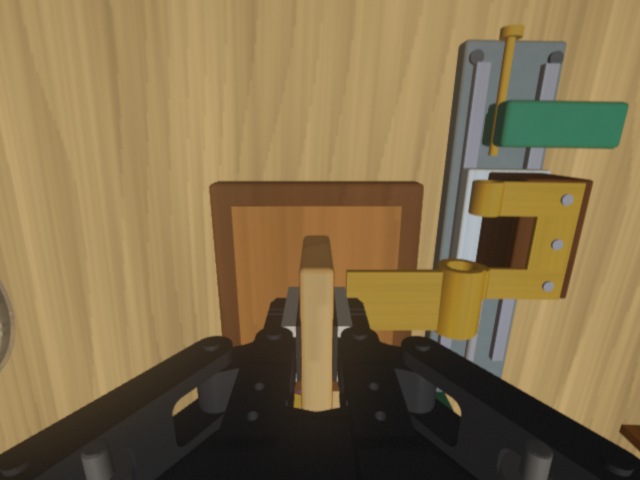

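The lid is held by its pull (px 317,320). Its knuckle is at (462,300), the jamb knuckles at (486,198) and below, and the pin at (505,90). I'll measure the lid and jamb in this one view.

```bash
cat > meas.py <<'E'
from h import *
from scipy.optimize import least_squares
def cyl(k,x0,y0,z0,yaw=0.03,rot=True):
    # x = a0 - tan(yaw)(y-y0), z = a1 + tilt (y-y0)
    def f(a):
        return np.hypot(k[:,0]-(a[0]-a[2]*(k[:,1]-y0)),k[:,2]-a[1]-a[3]*(k[:,1]-y0))-11
    r=least_squares(f,[x0,z0,yaw,0],loss="soft_l1",f_scale=1); return r.x,np.abs(f(r.x)).mean()
def lid(W,s,panel=(235,400,212,260),prnt=True):
    tcp=np.array(s["position"]); p=W.reshape(-1,3)
    # panel plane: points near expected top surface
    q=W[panel[2]:panel[3],panel[0]:panel[1]].reshape(-1,3)
    zt=tcp[2]-34.6+12; q=q[abs(q[:,2]-zt)<8]; 
    c=q.mean(0);n=np.linalg.svd(q-c)[2][2];n*=np.sign(n[2])
    print("panel n",n.round(4),"z under TCP xy",(c[2]-((tcp-c)[:2]@n[:2])/n[2]).round(2),"expected",zt.round(2),len(q))
    kx,ky,kz=tcp[0]+68,tcp[1]+2,zt
    k=p[(abs(p[:,0]-kx)<12)&(abs(p[:,1]-ky)<14)&(p[:,2]>kz+2)&(p[:,2]<kz+18)]
    a,e=cyl(k,kx,ky,kz);print("knuckle x,z,yaw,tilt at y=%.1f"%ky,a.round(3),"err",e.round(2),len(k))
    t=p[(abs(p[:,0]-(a[0]-a[2]*(p[:,1]-ky)))<7)&(abs(p[:,1]-ky)<40)&(p[:,2]>a[1]+8)&(p[:,2]<a[1]+14)]
    print("knuckle y range",np.percentile(t[:,1],[1,99]).round(1),"raw",t[:,1].min().round(1),t[:,1].max().round(1),"TCP",tcp.round(1))
def jamb(W,s=None):
    p=W.reshape(-1,3);o=[]
    for y in(105,171):
        k=p[(abs(p[:,1]-y)<11)&(p[:,0]<604)&(p[:,0]>583)&(p[:,2]>100)&(p[:,2]<120)]
        if len(k)>20:o.append(k)
    k=np.vstack(o);a,e=cyl(k,594,138,105);print("jamb x,z,yaw,tilt at y=138",a.round(3),e.round(2),[len(i) for i in o])
    t=p[(abs(p[:,0]-a[0]+a[2]*(p[:,1]-138))<7)&(p[:,2]>a[1]+8)&(p[:,2]<a[1]+14)&(abs(p[:,1]-138)<55)]
    ys=np.sort(t[:,1]);g=np.diff(ys);i=g.argmax();print("gap",ys[i].round(1),ys[i+1].round(1),"mid",(ys[i]+ys[i+1]).round(1)/2,"ends",ys[0].round(1),ys[-1].round(1))
E
python3 - <<'E'
from meas import *
s=observe();W=np.load("w5.npy");lid(W,s);jamb(W)
E
```

```text
panel n [ 0.0033 -0.0026  1.    ] z under TCP xy 210.28 expected 208.69 7286
knuckle x,z,yaw,tilt at y=134.6 [5.36276e+02 2.09132e+02 4.40000e-02 1.00000e-03] err 0.5 2555
knuckle y range [120.7 154. ] raw 119.7 154.5 TCP [468.1 132.6 231.3]
jamb x,z,yaw,tilt at y=138 [ 5.93815e+02  1.05628e+02  2.40000e-02 -2.00000e-03] 0.49 [103, 890]
gap 117.4 159.3 mid 138.4 ends 93.0 184.5
```

Call:
play_rows(steps=[{"fingers": 0,"travel": [0,0.4,-3],"turn": [0,0,-0.015]},{"fingers": 0,"travel": [0,0,-4],"turn": [0,0,0]},{"fingers": 0,"travel": [0.5,0,-3.3],"turn": [0,0,0]},{"fingers": 0,"travel": [0.5,0,0],"turn": [0,0,0]},{"fingers": 0,"travel": [0,0,0],"turn": [0,0,0]},{"fingers": 0,"travel": [0,0,0],"turn": [0,0,0]}])

```text
clock: 17.2
position: [480.3, 135.3, 130.5]
eef_rot: [0.708, -0.009, 0.706, 0.009]
force: [0.0, -0.5, -2.1]
width: 0.128
```

```bash
python3 - <<'E'
from meas import *
s=observe();print(s["clock"],s["eef_rot"],s["force"]);c=cams.capture("wrist");save(c,"w6");W=world(c,s);np.save("w6.npy",W);lid(W,s);jamb(W)
print(observe()["position"])
E
```

```text
17.2 [ 0.70785575 -0.00858058  0.70624917  0.0088723 ] [ 0.00812007 -0.4803095  -2.12180396]
panel n [ 2.0e-04 -1.8e-03  1.0e+00] z under TCP xy 109.41 expected 107.86 7293
knuckle x,z,yaw,tilt at y=137.3 [5.48901e+02 1.08481e+02 1.90000e-02 1.00000e-03] err 0.56 2693
knuckle y range [119.9 153.2] raw 119.2 153.6 TCP [480.3 135.3 130.5]
jamb x,z,yaw,tilt at y=138 [ 5.93869e+02  1.05612e+02  2.50000e-02 -1.00000e-03] 0.66 [2094, 2314]
gap 118.4 159.6 mid 139.0 ends 91.9 184.8
[480.09004706 135.31268025 130.31732321]
```

Call:
play_rows(steps=[{"fingers": 0,"travel": [0.8,0.22,-0.28],"turn": [0,0,0.007]},{"fingers": 0,"travel": [0.8,0,0],"turn": [0,0,0]},{"fingers": 0,"travel": [0,0,0],"turn": [0,0,0]},{"fingers": 0,"travel": [0,0,0],"turn": [0,0,0]}])

```text
clock: 17.75
position: [495.3, 137.5, 126.0]
eef_rot: [0.707, -0.011, 0.707, 0.011]
force: [-0.4, 0.8, -2.5]
width: 0.133
```

```bash
python3 - <<'E'
from meas import *
s=observe();print(s["clock"],s["eef_rot"],s["force"]);c=cams.capture("wrist");save(c,"w7");W=world(c,s);np.save("w7.npy",W);lid(W,s);jamb(W)
E
```

```text
17.75 [ 0.7068175  -0.01126263  0.70721378  0.01143874] [-0.43881278  0.76253492 -2.48075026]
panel n [ 0.0023 -0.0013  1.    ] z under TCP xy 104.96 expected 103.4 7292
knuckle x,z,yaw,tilt at y=139.5 [5.63910e+02 1.03806e+02 2.90000e-02 1.00000e-03] err 0.55 2681
knuckle y range [122.5 155.9] raw 121.5 156.5 TCP [495.3 137.5 126. ]
jamb x,z,yaw,tilt at y=138 [ 5.93799e+02  1.05612e+02  2.40000e-02 -1.00000e-03] 0.66 [1642, 2361]
gap 118.3 159.6 mid 139.0 ends 94.6 184.8
```

Call:
play_rows(steps=[{"fingers": 0,"travel": [0.8,0,0.16],"turn": [0,0,0]},{"fingers": 0,"travel": [0.8,0,0],"turn": [0,0,0]},{"fingers": 0,"travel": [0.8,0,0],"turn": [0,0,0]},{"fingers": 0,"travel": [0.55,0,0],"turn": [0,0,0]},{"fingers": 0,"travel": [0,0,0],"turn": [0,0,0]},{"fingers": 0,"travel": [0,0,0],"turn": [0,0,0]}])

```text
clock: 18.55
position: [524.7, 137.5, 127.6]
eef_rot: [0.707, -0.011, 0.707, 0.011]
force: [-0.3, 0.1, -1.7]
width: 0.13
```

```bash
python3 - <<'E'
from meas import *
s=observe();print(s["clock"],s["eef_rot"],s["force"]);c=cams.capture("wrist");save(c,"w8");W=world(c,s);np.save("w8.npy",W);lid(W,s);jamb(W)
p=W.reshape(-1,3);t=p[(abs(p[:,0]-593.8)<5)&(p[:,2]>111)&(p[:,2]<121)&(abs(p[:,1]-138)<50)]
h=np.histogram(t[:,1],np.arange(90,188,1));print("empty y bins",[int(b) for a,b in zip(*h) if a<=2])
E
```

```text
18.55 [ 0.70686101 -0.01140044  0.70716786  0.01145264] [-0.26593131  0.1253812  -1.69262388]
panel n [ 0.0025 -0.0033  1.    ] z under TCP xy 106.49 expected 105.03 7296
knuckle x,z,yaw,tilt at y=139.5 [5.93233e+02 1.05428e+02 3.10000e-02 0.00000e+00] err 0.56 2677
knuckle y range [114.2 179. ] raw 110.8 179.5 TCP [524.7 137.5 127.6]
jamb x,z,yaw,tilt at y=138 [ 5.92041e+02  1.06854e+02 -2.70000e-02 -3.80000e-02] 0.61 [206, 2303]
gap 118.3 121.9 mid 120.1 ends 112.2 184.8
empty y bins [90, 91, 92, 93, 94, 95, 96, 97, 98, 99, 100, 101, 102, 103, 104, 105, 106, 107, 108, 109, 110, 111, 119, 120, 121, 157, 158, 185, 186]
```

View pics/w8.png

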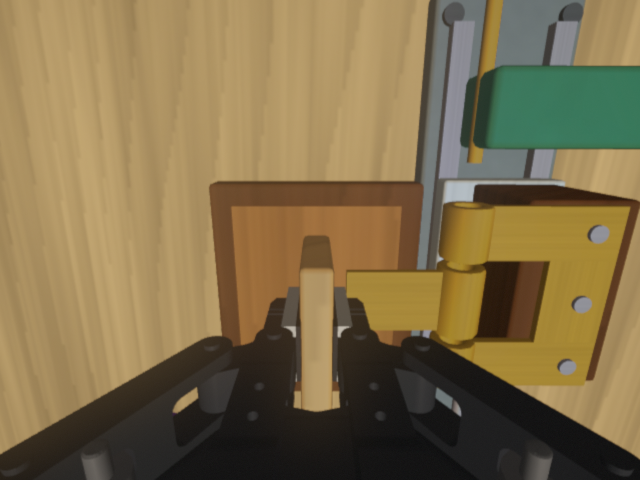

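The lid's knuckle (px 461,300) sits between the jamb's two (467,232 and 452,348) with clearance on both sides. One tiny trim, then a cross-check with the fixed cameras.

Call:
play_rows(steps=[{"fingers": 0,"travel": [0.05,-0.06,0.02],"turn": [0,0,0]},{"fingers": 0,"travel": [0,0,0],"turn": [0,0,0]},{"fingers": 0,"travel": [0,0,0],"turn": [0,0,0]},{"fingers": 0,"travel": [0,0,0],"turn": [0,0,0]}])

```text
clock: 19.1
position: [525.4, 136.8, 128.0]
eef_rot: [0.707, -0.011, 0.707, 0.011]
force: [1.2, 0.4, -1.1]
width: 0.133
```

```bash
python3 - <<'E'
from meas import *
s=observe();print(s["position"],s["force"],s["width"],abs(s["joint_velocities"]).max())
for n in("wrist","scene"):
    W=world(cams.capture(n),s);print(n)
    p=W.reshape(-1,3)
    for nm,y,w in(("jambA",105,9),("lid",138.5,12),("jambB",171,9)):
        k=p[(abs(p[:,1]-y)<w)&(abs(p[:,0]-594)<9)&(p[:,2]>107)&(p[:,2]<121)]
        if len(k)>8: a,e=cyl(k,594,y,105);print(nm,a.round(3),e.round(2),len(k))
    t=p[(abs(p[:,0]-594)<5)&(p[:,2]>111)&(p[:,2]<121)&(abs(p[:,1]-138)<50)]
    h=np.histogram(t[:,1],np.arange(90,188,1));print("empty y",[int(b) for a,b in zip(*h) if a<=1 and b>112])
E
```

```text
[525.39746039 136.78929059 127.97309539] [ 1.21822265  0.36792081 -1.09394106] 0.13301286021089523 0.0021402513353709508
wrist
jambA [ 5.92897e+02  1.07372e+02 -1.48000e-01 -2.19000e-01] 0.29 60
lid [5.94443e+02 1.05781e+02 3.10000e-02 3.00000e-03] 0.43 1841
jambB [ 5.92815e+02  1.05520e+02  1.80000e-02 -1.00000e-03] 0.47 1515
empty y [119, 156, 157, 158, 185, 186]
scene
jambA [ 5.95405e+02  1.03375e+02  6.30000e-02 -2.00000e-02] 1.26 46
lid [5.94984e+02 1.03961e+02 5.20000e-02 5.80000e-02] 1.16 63
jambB [ 5.92679e+02  1.04037e+02  1.08000e-01 -6.00000e-02] 1.14 56
empty y [113, 114, 118, 119, 120, 121, 125, 127, 130, 132, 135, 136, 137, 138, 139, 141, 143, 144, 149, 152, 153, 155, 156, 157, 158, 159, 160, 162, 163, 165, 166, 167, 169, 170, 173, 176, 179, 181, 184, 185, 186]
```

```bash
python3 -c "
from cell import manip
print(manip.hand_in())"
```

```text
the job is handed in; nothing more can be done
None
```

I wound the crank anticlockwise to its hard stop, then picked up the brown lid by its pull and handed in with it held still in the jamb gap at about 19 s. The hand-in gives no verdict, so the figures below are my own last measurements.

- **Crank and carriage:** the knob would go no further under about 14 N of push. Afterwards its position put the crank within about 0.05 rad of the stop, roughly 0.3 mm of carriage travel. This was done before the lid was touched.
- **Fit, wrist camera:** relative to the jamb's hinge, the lid's knuckle was about 0.6 mm off in x and 0.2 mm off in z. Along y it had roughly 3 mm of clearance on each side, so it was off centre by about 1 mm at most. Yaw agreed within about 0.01 rad, and the panel was level within about 0.004 rad just before the final trim of less than 1 mm.
- **Fit, scene camera:** it agreed to about 1 mm in x and z. It was too coarse to confirm the centring along y.
- **Hold:** fingers were closed on the pull at 13% opening, joint speeds were about 0.002 rad/s, and the wrist read about 1 N.
- **Poor fit:** the near jamb knuckle was largely hidden in the last wrist view, so that fit was unreliable. I relied on the earlier clear views and the far knuckle instead.
- **Other things on the counter:** no move was planned near them and I felt no contact, but I took no final picture to confirm they had not shifted.

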